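# Shut and lock the battery cover of the speech speaker with a screwdriver

### The arm

A 7-joint arm with a two-finger parallel gripper is mounted at the origin on a cart in front of the work surface, level with it; the furniture and walls round the work are solid. World frame = base frame: x ahead of the robot, y to its left, z up, the work surface at z = 0. Lengths are in m, angles in rad, forces in N, time in s.
With the tool pointing down it reaches from about 0.4 to 0.85 m from the base axis. Payload 10.4 kg.
Tool frame: the origin (TCP) lies between the finger pads; the fingertips stand 19 mm ahead of it and the grasp point (between the pads) is the TCP; z points along the fingers, y is the direction in which the jaws open and shut (so a half turn about z gives the same grasp; the last joint's range is limited). The gripper opens to 85 mm and grips with 20 to 120 N. Pads are 22 mm wide; open, the fingers measure 114 mm over their backs; the gripper's body (76 mm by 85 mm) begins 54 mm behind the grasp point. The pads swing forward as they close: fully open they stand 13 mm farther back than shut.
Start: joints at [1.081, 0.332, -0.065, 1.46, 0.022, 1.35, -0.088], TCP at [0.281, -0.558, 0.25] pointing down, gripper open.
Joint ranges: [-2.6, 2.6], [-0.5, 2.12], [-1.47, 1.34], [0.16, 2.42], [-1.27, 4.41], [0.06, 2.06], [-2.6, 2.6]. Speed limits (rad/s): [2.22, 2.22, 2.79, 2.79, 3.14, 3.14, 3.14].

### API

Orientations are given as a unit quaternion [x, y, z, w].
In Python, from workcell import manip gives the robot as it stands.
- The arm moves only by the shell command python3 -m jog 'ROWS' [FORCE]. ROWS is JSON, a list of rows, each an object with "offset": the shift along the tool's x, y, z as a fraction of full scale, a list of three; "rotation": the turn, a rotation vector about the tool's x, y, z as a fraction of full scale, a list of three; "fingers": the opening, from -1 (shut) to 1 (fully open), so that 0 is half open. A call has 1 to 8 rows; each row shifts and turns the commanded pose from where the row before left it, along the tool's axes as they then stand; what a row does not reach is not made up. Full scale, the value 1, is 0.15 m for a shift and 2 rad for a turn. A row lasts 1/8 s, in which the tool goes at most 62.5 mm and 10.7 degrees, less where a joint would pass 70% of its speed; a pose out of reach is approached as far as the arm can. A call with a number of a shift or a turn outside -1 to 1 is refused whole. A call with a gripper value outside its range is refused whole. The fingers move at their own pace and stop on an object; FORCE is the grip in N (left out, the last holds). Time passes only in rows, so rows that do not move let the fingers close. It gives the time, the measured TCP pose, the force and the opening at its end, in the units of the state.
- manip.get_obs(): the state, without advancing time (a new reading comes with each control period).
- manip.camera(name): name is "side" or "top" or "wrist"; returns the picture (480x640x3 uint8, red, green, blue); there is no depth.
- manip.camera_info(name): a dict with "mtx" (3x3 intrinsics, pixels), "xyz" and "rotation" of the camera in the world. Camera axes: x right, y down, z forward; pixel columns grow to the right and rows downward; lengths in m; the calibration is good to about 2 mm. A picture is of the moment at which its call begins: read the wrist's pose just before it. camera_info takes no time and is no camera call; for the wrist camera it gives the pose at the moment of the call.
- manip.hand_in(): hands the job in, once; it reports no verdict.
Trained networks look in the newest picture that a camera, given by its name, has taken for a name from the list of things; names that differ only in an ending like _2 or _b are one class to them, and where a whole thing is asked for, a point or a joint stands for the part that bears it (a point fixed in the world has none). Each returns a list of dicts, best first, with "conf" (0 to 1); they miss things now and then, are a little off and sometimes report something else, mostly with a low value. They report only what shows in the picture. A call takes as long as a camera call. They do not tell look-alikes from the thing itself.
- manip.recognise(camera, query): "bbox" ([left, top, right, bottom] in pixels, round what is visible of it).
The state is a dict: "clock": time; "joint_pos": joint angles; "joint_velocities": joint speeds; "tau": joint torques, N m; "position": TCP position; "ee_rot": TCP orientation; "ft_force": force on the tool from outside, world axes, zero at the start; "torque": the same for the moment, N m; "grip_width": opening from 0.0 (shut) to 1.0 (fully open).
Only numpy, scipy, OpenCV 4.12 (cv2) and the standard library are available. Lean on these libraries where they do the work, as an engineer would, in place of code of your own. Each camera call takes 0.05 s, during which the arm holds its last target. There are 200 camera calls.

### The job

The battery speaker for the speeches has fresh cells in it, but its battery cover still stands open. Swing the cover fully shut, then take the flat-blade screwdriver (the long square handle) from the tool stand and lock the cover's slotted quarter-turn screw with it: push the spring-loaded screw in, turn it clockwise as far as it goes, and let it spring back out locked. Put the screwdriver back upright in its hole in the tool stand and leave everything else on the table where it is.

Things in the scene. Friction and masses are not known exactly. Their poses are not given: they have to be found in the camera images.
- speaker: Black wedge-shaped battery speaker, fixed, 220 deep (x) x 270 wide (y) x 125 high; a carrying bar over its back edge reaches 158. Origin: centre of its underside; x points away from the robot. Its grey service panel faces the robot and rises at 28 degrees from a 35 high front edge. The battery cover is on it, centred 35 mm left (+y) of the middle; controls right of it stand 20 mm proud.
- cover (a joint): Hinge of the battery cover, rad: 0 = shut, lying on the panel; grows as it opens towards the robot (most 1.75; at 1.08 it stands straight up). Starts between 1.05 and 1.5. It stays where it is left (friction 0.12 N m, 1 to 2 N at the free edge). The hinge is the cover's lower edge, along the panel's front edge.
- cover_edge (a point): Middle of the free edge of the battery cover (black, 108 x 120 x 5 mm), on its outer face. x from hinge to free edge, y left along the edge, z out of the outer face (when shut: 28 degrees from vertical, leaning to the robot). Hinge axis 110 mm from here along -x, 5 mm along -z. To shut it, push its outer face near the free edge, beside the screw.
- screw (a joint): Turn of the slotted screw, rad: 0 = unlocked; grows clockwise seen from outside; ends at 1.45 (locked). Starts at 0 to 0.1. A stop between about 0.2 and 1.25 rad blocks it unless it is pushed in by 5 mm or more while turning; past the stop it springs back out and is held locked. Friction about 0.04 N m.
- screw_push (a joint): How far the screw is pushed into the cover, m: 0 = sprung out, 0.008 at most. The spring takes about 3 N to start, 7 N at 5 mm, 10 N at 8 mm. It is not held in by itself.
- screw_slot (a point): Mouth of the slot, centre, on the screw's steel head (26 mm wide, 8 mm proud of the cover, on the cover's centre line, 25 mm from its free edge; moves with the cover). z points out along the screw's axis; the slot runs along y. It is 12 mm deep and blind: at the bottom a straight well 5 wide, 18 long, 8 deep; above it sloping sides open to 11 x 22 at the mouth.
- stand: Wooden tool stand, fixed, 72 (x) x 196 (y) x 100 high; origin at the centre of its underside. Its top board, 12 thick, has two 24 mm through holes, each 50 mm from the middle along y, with open space below down to an 8 mm base board. A driver hangs in each hole, its handle standing on the board.
- stand_left (a point): Centre of the stand's left (+y) hole, on the top face of the board.
- stand_right (a point): Centre of the stand's right (-y) hole, on the top face of the board.
- driver_grip (a point): Centre of the handle of the flat-blade screwdriver (loose, 0.12 to 0.24 kg) that hangs upright in one of the two holes (which one varies). Black square handle, rounded edges, 30 x 30, 92 long (46 above and below here); then a 10 mm steel shaft to the tip 128 mm below here. z points from tip to handle; x, y are square to the handle's flats. Blade 14 wide along x, 3 thick along y.
- driver_tip (a point): Middle of the blade's tip of the flat-blade screwdriver, 82 mm below the handle's underside; same axes as driver_grip.
- driver: The flat-blade screwdriver; origin at the centre of its handle's underside, which stands on the stand's board. Same axes as driver_grip.
- small_driver: The other, smaller driver in the other hole, not to be used: round waisted black handle, 31 mm wide and 66 high above the board, thin shaft with a cross point. Origin: centre of the handle's underside.
- pepper_mill: Dark wooden pepper mill, 57 x 57 x 174 mm, loose bystander behind the tool stand; origin under its centre.
- salt_mill: Pale wooden salt mill, 57 x 57 x 162 mm, loose bystander behind the tool stand; origin under its centre.
- service_bell: Counter bell, 75 x 75 x 57 mm, loose bystander at the front of the table; origin under its centre.
- cup: Cream coffee cup, 66 x 87 x 58 mm, loose bystander at the front of the table; origin under it.
Things that resemble listed ones, but are neither listed nor needed, are in the scene too. What is shaped like the driver but pink or purple is not meant.

How it is judged:
On the way, in this order (a step that is already met when the one before it is completed fails the run):
1. the cover is swung shut with the screw still unlocked (value of joint cover below 0.05 rad and value of joint screw below 0.4 rad), for 0.1 s.
2. the screwdriver's blade pushes the screw in (value of joint screw_push above 0.004 m and contact force between driver and screw above 2 N and value of joint cover below 0.05 rad), for 0.05 s.
3. the screw is turned past its stop by the screwdriver (value of joint screw above 1.2 rad and contact force between driver and screw above 0.5 N and value of joint cover below 0.05 rad).
At the end, for the whole second after the job is handed in: The cover is shut (within 0.05 rad); the screw is past 1.2 rad clockwise and sprung back out (under 2 mm in), so locked; the flat-blade screwdriver hangs at rest, upright within 0.15 rad, in a hole of the stand, its handle's underside within 12 mm of the hole's centre (value of joint cover below 0.05 rad and value of joint screw above 1.2 rad and value of joint screw_push below 0.002 m and (distance between driver and stand_left below 0.012 m or distance between driver and stand_right below 0.012 m) and angle between driver's own z axis and vertical below 0.15 rad and linear speed of driver below 0.02 m/s); the robot touches nothing.
It fails at once if a bystander (mill, bell, cup or the small driver) is shifted by more than 30 mm (distance of any of pepper_mill, salt_mill, service_bell, cup, small_driver from where it was at the start of the episode above 0.03 m).
It also fails if it takes over 72 s, if anything falls off the work surface, if the arm or the gripper's body presses on something with over 40 N, if the wrist force passes 120 N, or if a joint passes its speed limit or range.

## Working session

There is one attempt and no reset: what is moved stays moved. The work goes in short steps, Python scripts to look and compute and a shell command to move; the robot and the scene stay as the last step left them, time stands still between calls to the robot, and variables do not carry over. Pictures are saved under pics/ and viewed, about 8 in all and at most 12, crops included, and the job is handed in when it is done.

```bash
mkdir -p pics; ls
python3 - <<'E'
from workcell import manip
import cv2,numpy as np
o=manip.get_obs(); print({k:np.round(v,3).tolist() for k,v in o.items()})
ims=[]
for c in ["side","top"]:
    im=manip.camera(c); cv2.imwrite(f"pics/{c}0.png",im[:,:,::-1]); 
    i=manip.camera_info(c); print(c,np.round(i["mtx"],1).tolist(),np.round(i["xyz"],3).tolist(),np.round(i["rotation"],4).tolist())
    for q in ["driver","small_driver","stand","cover","screw","speaker"]:
        print(c,q,[(np.round(d["bbox"]).tolist(),round(d["conf"],2)) for d in manip.recognise(c,q)][:3])
E
```

```text
pics
{'clock': 0.0, 'joint_pos': [1.081, 0.333, -0.065, 1.461, 0.022, 1.35, -0.089], 'joint_velocities': [0.001, -0.002, 0.001, -0.002, 0.0, 0.001, 0.001], 'tau': [-0.0, -62.546, 0.049, -39.161, 0.016, 0.01, -0.0], 'position': [0.281, -0.558, 0.25], 'ee_rot': [0.973, 0.231, -0.0, -0.001], 'ft_force': [-0.353, -0.94, -0.101], 'torque': [0.046, 0.049, -0.013], 'grip_width': 1.001}
side [[475.7, 0.0, 320.3], [0.0, 475.7, 246.0], [0.0, 0.0, 1.0]] [0.183, 0.884, 0.474] [-0.164, 0.8157, -0.5435, 0.1111]
side driver [([227.0, 259.0, 252.0, 322.0], 0.83), ([280.0, 288.0, 304.0, 400.0], 0.67), ([325.0, 258.0, 344.0, 353.0], 0.65)]
side small_driver [([257.0, 249.0, 281.0, 293.0], 0.63), ([205.0, 276.0, 299.0, 398.0], 0.29)]
side stand [([318.0, 220.0, 323.0, 231.0], 0.74), ([203.0, 277.0, 301.0, 397.0], 0.6)]
side cover [([300.0, 205.0, 335.0, 272.0], 0.78)]
side screw [([317.0, 219.0, 322.0, 230.0], 0.5), ([206.0, 280.0, 300.0, 396.0], 0.38)]
side speaker [([212.0, 195.0, 350.0, 298.0], 0.79), ([378.0, 302.0, 420.0, 337.0], 0.49)]
top [[461.6, 0.0, 310.5], [0.0, 461.6, 242.7], [0.0, 0.0, 1.0]] [0.446, 0.105, 1.019] [0.7101, -0.7029, 0.0116, -0.039]
top driver [([229.0, 275.0, 254.0, 296.0], 0.71), ([166.0, 270.0, 204.0, 289.0], 0.58)]
top small_driver [([177.0, 212.0, 282.0, 251.0], 0.69), ([241.0, 218.0, 258.0, 233.0], 0.65)]
top stand [([176.0, 209.0, 280.0, 252.0], 0.56)]
top cover [([341.0, 208.0, 400.0, 224.0], 0.84)]
top screw [([358.0, 223.0, 375.0, 226.0], 0.52)]
top speaker [([318.0, 116.0, 456.0, 232.0], 0.56)]
```

View pics/side0.png

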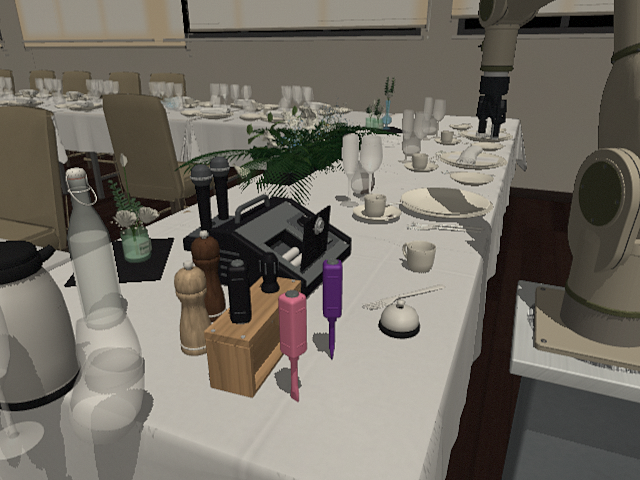

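View pics/top0.png

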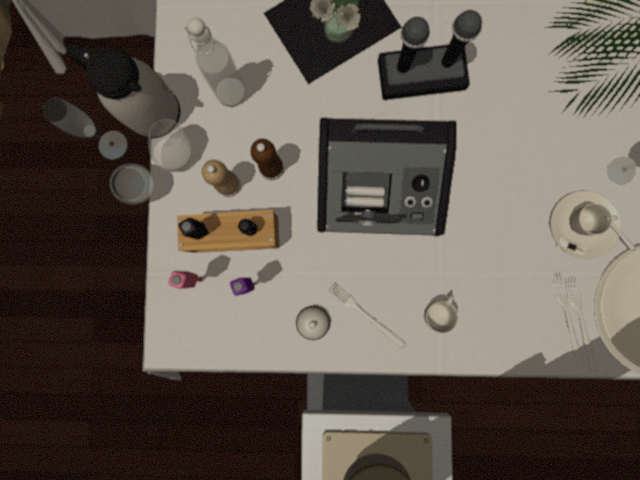

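The top view shows the flat driver in the stand's left hole at about (190,228), the small driver at (248,227), the decoys at (182,280) and (242,286), and the cover's edge at about (368,216). The mills stand right behind the stand. I'll zoom in to measure.

```bash
cat > h.py <<'E'
import numpy as np,cv2
from scipy.spatial.transform import Rotation as R
from workcell import manip
def cam(c):
    i=manip.camera_info(c); r=np.array(i["rotation"]); 
    r=R.from_matrix(r) if r.shape==(3,3) else R.from_quat(r)
    return np.array(i["mtx"]),np.array(i["xyz"]),r
def ray(c,u,v):
    K,t,r=cam(c); return t,r.apply(np.linalg.solve(K,[u,v,1.]))
def atz(c,u,v,z):
    t,d=ray(c,u,v); return t+d*(z-t[2])/d[2]
def proj(c,P):
    K,t,r=cam(c); q=r.inv().apply(np.atleast_2d(P)-t)@K.T; return q[:,:2]/q[:,2:]
def tri(*obs):
    A=np.zeros((3,3));b=np.zeros(3)
    for c,u,v in obs:
        t,d=ray(c,u,v);d=d/np.linalg.norm(d);M=np.eye(3)-np.outer(d,d);A+=M;b+=M@t
    return np.linalg.solve(A,b)
E
python3 - <<'E'
from h import *
a=cv2.imread("pics/top0.png"); s=cv2.imread("pics/side0.png")
A=cv2.resize(a[195:315,155:295],None,fx=2.8,fy=2.8,interpolation=cv2.INTER_CUBIC)
B=cv2.resize(a[110:245,310:465],None,fx=2.6,fy=2.6,interpolation=cv2.INTER_CUBIC)
C=cv2.resize(s[230:330,200:350],None,fx=2.6,fy=2.6,interpolation=cv2.INTER_CUBIC)
D=cv2.resize(s[195:295,240:390],None,fx=2.6,fy=2.6,interpolation=cv2.INTER_CUBIC)
o=np.zeros((600,800,3),np.uint8)
B=B[:336]
for im,(y,x) in ((A,(0,0)),(B,(0,395)),(C,(338,0)),(D,(338,400))): 
    h,w=im.shape[:2]; w=min(w,800-x);h=min(h,600-y);o[y:y+h,x:x+w]=im[:h,:w]
o=cv2.convertScaleAbs(o,alpha=1.5,beta=15)
cv2.imwrite("pics/c1.png",o)
E
```

```text
(no output)
```

View pics/c1.png

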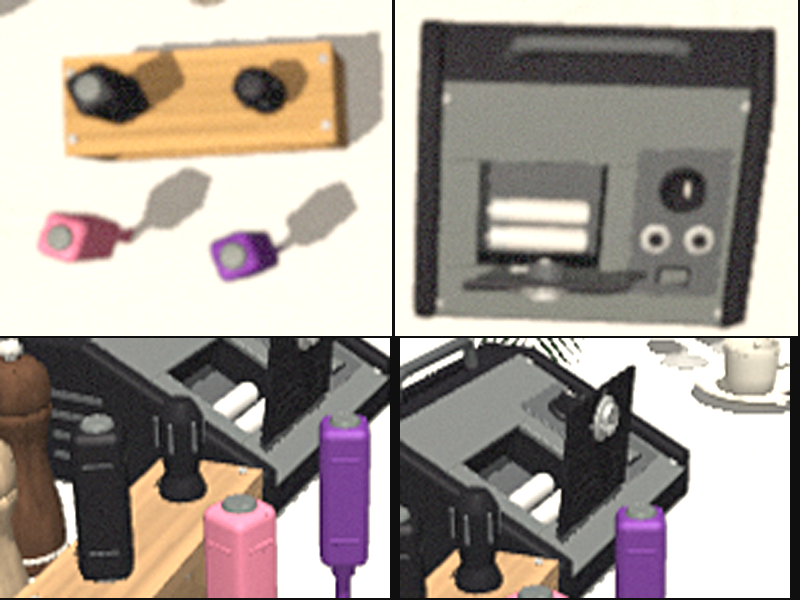

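Run:
```python
from h import *
np.set_printoptions(precision=4,suppress=True)
from scipy.optimize import least_squares
st=[(177.5,216.4),(273.9,210.4),(178.6,250.4),(275,247.5)]
P=np.array([atz("top",*p,0.1) for p in st]); print("stand",P, np.linalg.norm(P[0]-P[1]),np.linalg.norm(P[0]-P[2]))
def fit(P,L,n):
    f=lambda q:(np.array([[np.cos(q[2]),-np.sin(q[2])],[np.sin(q[2]),np.cos(q[2])]])@np.array(L,float).T).T+q[:2]-P[:,:2]
    s=least_squares(lambda q:f(q).ravel(),[P[:,0].mean(),P[:,1].mean(),0]); print(n,s.x,"res",np.abs(s.fun).max()); return s.x
q=fit(P,[(.036,.098),(.036,-.098),(-.036,.098),(-.036,-.098)],"stand")
for s in (1,-1): print("hole",s,q[0]-s*.05*np.sin(q[2]),q[1]+s*.05*np.cos(q[2]))
print("driver cap",tri(("top",186.4,226.4),("side",237.7,263.1)),atz("top",186.4,226.4,.192))
print("purple",tri(("top",237.9,286.8),("side",332.7,261.5)));print("pink",tri(("top",176.4,280),("side",293.5,294.2)))
F=np.array([atz("top",317.7,231.2,.035),atz("top",444.6,235.8,.035),atz("top",321.5,118.5,.125),atz("top",456,121.5,.125)])
print(F); fit(F,[(-.11,.135),(-.11,-.135),(.11,.135),(.11,-.135)],"spk")
print("screw",tri(("top",366.9,220.8),("side",318.5,225.8)))
for n,u,v in(("pepper",264,147),("salt",213,170)): print(n,atz("top",u,v,.165))
print("bell",atz("top",313,322,.03),"cup",atz("top",440,316,.05))
```

```text
stand [[0.5633 0.4118 0.1   ]
 [0.5768 0.2157 0.1   ]
 [0.4943 0.4074 0.1   ]
 [0.5019 0.2122 0.1   ]] 0.19662583825901814 0.06919996323167628
stand [0.5341 0.3118 0.0541] res 0.0015015607508745976
hole 1 0.5313926495278141 0.36169386166826883
hole -1 0.5367973718076287 0.2618400235994291
driver cap [0.5323 0.3635 0.1917] [0.5334 0.3641 0.192 ]
purple [0.4235 0.2703 0.1738]
pink [0.4344 0.3852 0.1727]
[[ 0.5417  0.1285  0.035 ]
 [ 0.534  -0.1404  0.035 ]
 [ 0.7572  0.1212  0.125 ]
 [ 0.7508 -0.1421  0.125 ]]
spk [ 0.6459 -0.0082 -0.0243] res 0.0037231905068288718
screw [0.5507 0.0308 0.1325]
pepper [0.6884 0.2288 0.165 ]
salt [0.644 0.325 0.165]
bell [0.3484 0.1366 0.03  ] cup [ 0.3666 -0.1258  0.05  ]
```

Stand, driver and speaker fit the sizes given (residuals up to 1.5 mm for the stand and 3.7 mm for the speaker). First I align the tool and move in front of the cover with the fingers shut.

```bash
python3 -m jog '[{"offset":[0,0,0],"rotation":[0,0,0.078],"fingers":-1},{"offset":[0,0,0],"rotation":[0,0,0.078],"fingers":-1},{"offset":[0,0,0],"rotation":[0,0,0.077],"fingers":-1},{"offset":[0.13,-0.4,0],"rotation":[0,0,0],"fingers":-1},{"offset":[0.13,-0.4,0],"rotation":[0,0,0],"fingers":-1},{"offset":[0.13,-0.4,0],"rotation":[0,0,0],"fingers":-1},{"offset":[0.13,-0.4,0],"rotation":[0,0,0],"fingers":-1},{"offset":[0.13,-0.4,0],"rotation":[0,0,0],"fingers":-1}]' 30
python3 -m jog '[{"offset":[0.13,-0.4,0],"rotation":[0,0,0],"fingers":-1},{"offset":[0.13,-0.4,0],"rotation":[0,0,0],"fingers":-1},{"offset":[0.13,-0.4,0],"rotation":[0,0,0],"fingers":-1},{"offset":[0.13,-0.4,0],"rotation":[0,0,0],"fingers":-1},{"offset":[0.13,-0.4,0],"rotation":[0,0,0],"fingers":-1},{"offset":[0.1,-0.15,0],"rotation":[0,0,0],"fingers":-1},{"offset":[0,0,0],"rotation":[0,0,0],"fingers":-1}]'
```

```text
clock: 1.7
position: [0.378, -0.2589, 0.2506]
ee_rot: [1.0, 0.0, 0.0, 0.0]
ft_force: [1.1, -0.4, 0.5]
grip_width: 0.001
clock: 2.58
position: [0.4893, 0.0609, 0.2503]
ee_rot: [1.0, 0.002, 0.0, -0.0]
ft_force: [-0.4, -0.6, -0.6]
grip_width: -0.001
```

```bash
python3 -m jog '[{"offset":[0,-0.09,0.2],"rotation":[0,0,0],"fingers":-1},{"offset":[0,0,0.2],"rotation":[0,0,0],"fingers":-1},{"offset":[0,0,0.27],"rotation":[0,0,0],"fingers":-1},{"offset":[0.1,0,0],"rotation":[0,0,0],"fingers":-1},{"offset":[0,0,0],"rotation":[0,0,0],"fingers":-1}]'
python3 - <<'E'
from h import *
a=manip.camera("side");w=manip.camera("wrist")
o=np.hstack([cv2.resize(a[150:330,200:440],(640,480)),w])[:,:,::-1]
cv2.imwrite("pics/c2.png",cv2.resize(o,(800,300)))
E
```

```text
clock: 3.2
position: [0.5057, 0.0718, 0.1513]
ee_rot: [1.0, -0.0, 0.001, -0.0]
ft_force: [-0.1, -0.3, 0.3]
grip_width: 0.001
```

View pics/c2.png

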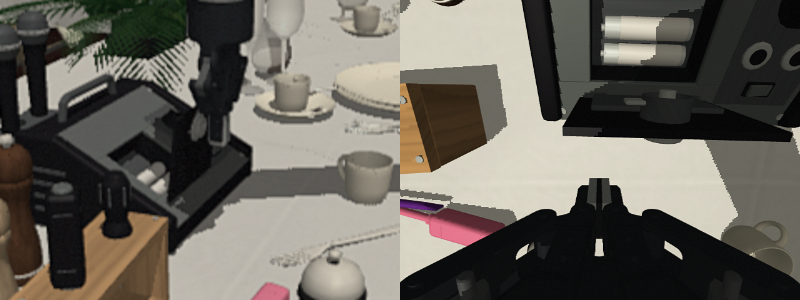

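The wrist view shows the closed fingertips, at (598,180), opposite the cover's left part and clear of the screw at (665,105). I'll push along the arc.

```bash
python3 -m jog '[{"offset":[0.13,0,-0.01],"rotation":[0,0,0],"fingers":-1},{"offset":[0.13,0,-0.01],"rotation":[0,0,0],"fingers":-1},{"offset":[0.085,0,0.003],"rotation":[0,0,0],"fingers":-1},{"offset":[0.085,0,0.004],"rotation":[0,0,0],"fingers":-1},{"offset":[0.08,0,0.02],"rotation":[0,0,0],"fingers":-1},{"offset":[0.08,0,0.02],"rotation":[0,0,0],"fingers":-1},{"offset":[0.07,0,0.04],"rotation":[0,0,0],"fingers":-1},{"offset":[0.07,0,0.04],"rotation":[0,0,0],"fingers":-1}]'
python3 -m jog '[{"offset":[0.06,0,0.06],"rotation":[0,0,0],"fingers":-1},{"offset":[0.06,0,0.06],"rotation":[0,0,0],"fingers":-1},{"offset":[0,0,0.02],"rotation":[0,0,0],"fingers":-1},{"offset":[0,0,0],"rotation":[0,0,0],"fingers":-1}]'
```

```text
clock: 4.3
position: [0.614, 0.0726, 0.1331]
ee_rot: [1.0, 0.0, -0.0, -0.0]
ft_force: [-1.8, -0.9, 0.8]
grip_width: 0.0
clock: 4.8
position: [0.6325, 0.0727, 0.1139]
ee_rot: [1.0, 0.0, 0.001, -0.0]
ft_force: [-1.8, -1.4, 8.7]
grip_width: -0.002
```

```bash
python3 -m jog '[{"offset":[0,0,0.015],"rotation":[0,0,0],"fingers":-1},{"offset":[0,0,0],"rotation":[0,0,0],"fingers":-1}]'
python3 -m jog '[{"offset":[0,0,-0.3],"rotation":[0,0,0],"fingers":-1},{"offset":[0,0.1,-0.4],"rotation":[0,0,0],"fingers":-1},{"offset":[-0.25,0.18,-0.3],"rotation":[0,0,0],"fingers":-1},{"offset":[-0.25,0,0],"rotation":[0,0,0],"fingers":1},{"offset":[-0.2,0,0],"rotation":[0,0,0],"fingers":1},{"offset":[0,0,0],"rotation":[0,0,0],"fingers":1}]'
python3 - <<'E'
from h import *
np.set_printoptions(precision=4,suppress=True)
print(cam("wrist")[1:],manip.get_obs()["position"])
w=manip.camera("wrist");cv2.imwrite("pics/w3.png",w[:,:,::-1])
print(manip.recognise("wrist","screw")[:2])
t=manip.camera("top");s=manip.camera("side")
cv2.imwrite("pics/top3.png",t[:,:,::-1]);cv2.imwrite("pics/side3.png",s[:,:,::-1])
o=np.hstack([w,cv2.resize(t[100:250,310:510],(640,480))])[:,:,::-1]
cv2.imwrite("pics/c3.png",cv2.resize(np.vstack([w[:,:,::-1]]),(800,600)))
E
```

```text
clock: 5.05
position: [0.6327, 0.0728, 0.1135]
ee_rot: [1.0, 0.0, 0.002, 0.0]
ft_force: [-8.5, -2.1, 22.0]
grip_width: -0.0
clock: 5.8
position: [0.5267, 0.0312, 0.2596]
ee_rot: [1.0, 0.0, 0.001, 0.001]
ft_force: [-0.5, -0.3, 0.2]
grip_width: 0.63
(array([0.5966, 0.0311, 0.3834]), Rotation.from_matrix(array([[ 0.0001, -0.9613, -0.2755],
                            [-1.    ,  0.0001, -0.0008],
                            [ 0.0009,  0.2755, -0.9613]]))) [0.5267 0.0312 0.2596]
[{'bbox': [306.1, 66.8, 343.0, 101.2], 'conf': 0.97}]
```

View pics/c3.png

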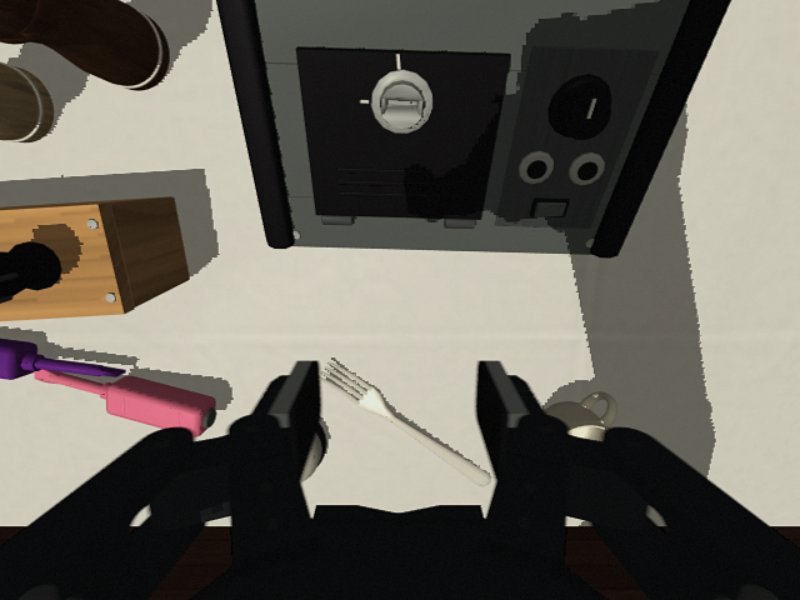

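Run:
```python
from h import *
np.set_printoptions(precision=4,suppress=True)
for z in (.09,.0984,.105): print(atz("wrist",322,82.5,z))
print("cover corners shut z", [atz("wrist",u/1.25,v/1.25,z) for u,v,z in((317,215,.05),(484,220,.05),(297,48,.104),(511,55,.104))])
t=cv2.imread("pics/top3.png");s=cv2.imread("pics/side3.png")
o=np.hstack([cv2.resize(t[100:370,140:500],(480,360),interpolation=2),cv2.resize(s[190:430,180:440],(390,360),interpolation=2)[:,:320]])
D=cv2.resize(s[200:280,260:380],(360,240),interpolation=2)
T=cv2.resize(t[150:240,320:450],(347,240),interpolation=2)
b=np.zeros((240,800,3),np.uint8);b[:,:360]=D;b[:,400:747]=T
cv2.imwrite("pics/c4.png",cv2.convertScaleAbs(np.vstack([o,b]),alpha=1.4,beta=10))
```

```text
[0.6389 0.0284 0.09  ]
[0.6378 0.0285 0.0984]
[0.6369 0.0285 0.105 ]
cover corners shut z [array([0.5684, 0.0909, 0.05  ]), array([ 0.5647, -0.0324,  0.05  ]), array([0.6655, 0.0877, 0.104 ]), array([ 0.6619, -0.0324,  0.104 ])]
```

View pics/c4.png

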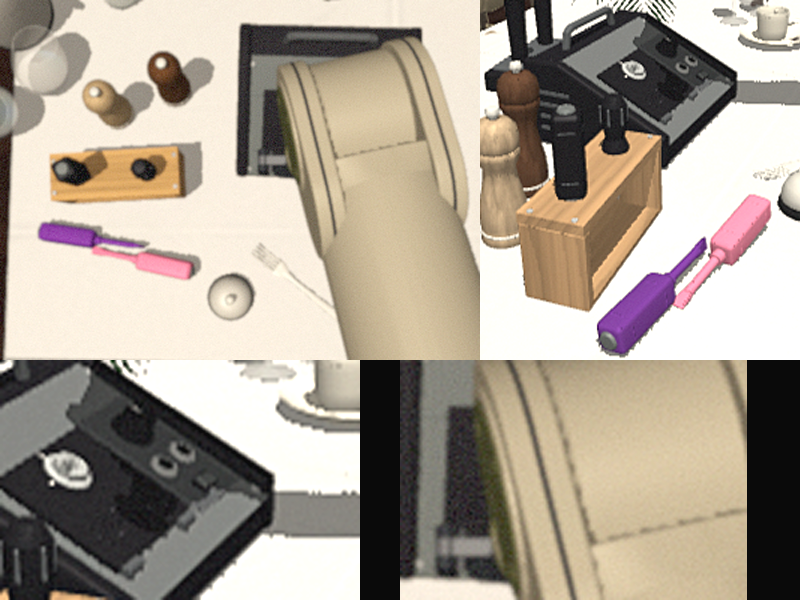

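The cover is shut. Both decoys have toppled without being touched and now lie flat, clear of the stand, and the bell looks unmoved. Next I look closely at the driver.

```bash
python3 -m jog '[{"offset":[-0.03,-0.3,-0.04],"rotation":[0,0,0],"fingers":1},{"offset":[-0.03,-0.32,-0.04],"rotation":[0,0,0],"fingers":1},{"offset":[-0.03,-0.32,-0.04],"rotation":[0,0,0],"fingers":1},{"offset":[-0.03,-0.32,-0.04],"rotation":[0,0,0],"fingers":1},{"offset":[-0.03,-0.32,-0.04],"rotation":[0,0,0],"fingers":1},{"offset":[-0.03,-0.32,-0.04],"rotation":[0,0,0],"fingers":1},{"offset":[0,-0.3,-0.03],"rotation":[0,0,0],"fingers":1},{"offset":[0,0,0],"rotation":[0,0,0],"fingers":1}]'
python3 - <<'E'
from h import *
np.set_printoptions(precision=4,suppress=True)
s=cv2.imread("pics/side3.png")
o=manip.get_obs();print(o["joint_pos"],o["position"])
w=manip.camera("wrist");cv2.imwrite("pics/w5.png",w[:,:,::-1])
d=manip.recognise("wrist","driver")[:3];print([(np.round(x["bbox"]),x["conf"]) for x in d])
print(proj("wrist",[[.5314,.3617,.1],[.5323,.3635,.192],[.531,.3717,.192]]))
cv2.imwrite("pics/c5.png",cv2.convertScaleAbs(cv2.resize(w[:,:,::-1],(800,600),interpolation=2),alpha=1.8,beta=20))
E
```

```text
clock: 7.0
position: [0.499, 0.3656, 0.2989]
ee_rot: [1.0, 0.003, -0.001, -0.001]
ft_force: [0.4, -1.3, 0.6]
grip_width: 0.994
[-0.1248  0.3982 -0.782   1.3706  0.2745  1.4839 -2.455 ] [0.499  0.3656 0.2989]
[(array([317., 263., 461., 310.]), 0.81)]
[[317.9953 183.2659]
 [315.0654 199.25  ]
 [302.5107 201.2186]]
```

View pics/c5.png

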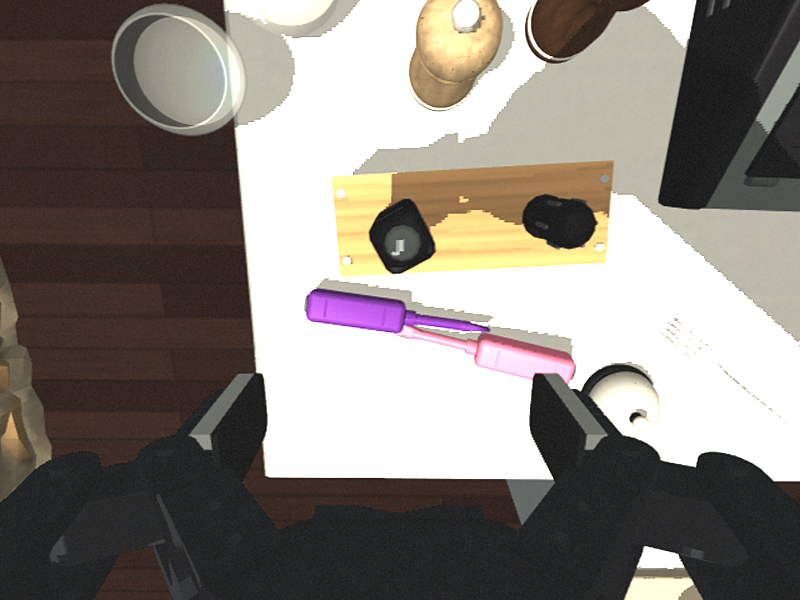

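The wrist view shows the square handle's top centred near (403,238) in the 800 px picture, with its flats turned about 40°. I'll refine that from the silhouette.

Run:
```python
from h import *
np.set_printoptions(precision=4,suppress=True)
w=cv2.imread("pics/w5.png")
m=(w[150:230,285:360].max(2)<45).astype(np.uint8)
m=cv2.morphologyEx(m,cv2.MORPH_OPEN,np.ones((3,3)))
n,l,st,c=cv2.connectedComponentsWithStats(m); k=1+np.argmax(st[1:,4])
ct=max(cv2.findContours((l==k).astype(np.uint8),0,2)[0],key=cv2.contourArea)
print(st[k],cv2.minAreaRect(ct))
pts=(ct[:,0]+[285,150]).astype(float)
# model: fit silhouette hull of 30x30x92 box
from scipy.optimize import least_squares
def hull(q):
    c,s=np.cos(q[2]),np.sin(q[2]); L=np.array([(a,b) for a in(-1,1) for b in(-1,1)])*.015
    X=[[q[0]+c*a-s*b,q[1]+s*a+c*b,z] for a,b in L for z in(.1,.192)]
    return cv2.convexHull(proj("wrist",X).astype(np.float32))
f=lambda q:[cv2.pointPolygonTest(hull(q),(float(p[0]),float(p[1])),True) for p in pts]
for y0 in (.4,.7,1.0):
    s=least_squares(f,[.532,.363,y0],diff_step=1e-3,loss="soft_l1");print(s.x,np.abs(s.fun).mean())
for u,v in((322.4,191),(320,193)):print(atz("wrist",u,v,.192))
```

```text
[  11    9   52   60 2037] ((35.16743087768555, 39.025230407714844), (51.54142379760742, 45.37813186645508), 61.69924545288086)Traceback (most recent call last):
  File "<stdin>", line 18, in <module>
    return func(*args, **kwargs)
    result = trf(vector_fun.fun, vector_fun.jac, x0, f0, J0, lb, ub, ftol, xtol,
                 gtol, max_nfev, x_scale, loss_function, tr_solver,
                 tr_options.copy(), verbose, callback=callback_wrapped)
    return trf_no_bounds(
        fun, jac, x0, f0, J0, ftol, xtol, gtol, max_nfev, x_scale,
        loss_function, tr_solver, tr_options, verbose, callback=callback)
    J = jac(x)
    self._update_jac()
    ~~~~~~~~~~~~~~~~^^
    self.J = self.jac_wrapped(xp_copy(self.x), f0=self.f)
             ~~~~~~~~~~~~~~~~^^^^^^^^^^^^^^^^^^^^^^^^^^^^
    J, dct = approx_derivative(
             ~~~~~~~~~~~~~~~~~^
        self.fun,
        ^^^^^^^^^
    ...<2 lines>...
        **self.finite_diff_options,
        ^^^^^^^^^^^^^^^^^^^^^^^^^^^
    )
    ^
    J, _nfev = _dense_difference(fun_wrapped, x0, f0, h,
               ~~~~~~~~~~~~~~~~~^^^^^^^^
[... 214 characters left out ...]
_eval in f_evals]
                                    ^^^^^^^
    f = np.atleast_1d(self.fun(x, *self.args, **self.kwargs))
                      ~~~~~~~~^^^^^^^^^^^^^^^^^^^^^^^^^^^^^^
    return np.atleast_1d(self.fun(x))
                         ~~~~~~~~^^^
    return self.f(x, *self.args, **self.kwargs)
           ~~~~~~^^^^^^^^^^^^^^^^^^^^^^^^^^^^^^
  File "<stdin>", line 16, in <lambda>
  File "<stdin>", line 15, in hull
  File "h.py", line 13, in proj
    K,t,r=cam(c); q=r.inv().apply(np.atleast_2d(P)-t)@K.T; return q[:,:2]/q[:,2:]
          ~~~^^^
  File "h.py", line 5, in cam
    i=manip.camera_info(c); r=np.array(i["rotation"]);
ValueError: time passes only in moves, steps and waits
```

```bash
sed -i 's/^def cam(c):/import functools\n@functools.lru_cache\ndef cam(c):/' h.py
python3 - <<'E'
from h import *
np.set_printoptions(precision=4,suppress=True)
w=cv2.imread("pics/w5.png")
m=(w[150:230,285:360].max(2)<45).astype(np.uint8)
m=cv2.morphologyEx(m,cv2.MORPH_OPEN,np.ones((3,3)))
n,l,st,c=cv2.connectedComponentsWithStats(m); k=1+np.argmax(st[1:,4])
ct=max(cv2.findContours((l==k).astype(np.uint8),0,2)[0],key=cv2.contourArea)
pts=(ct[:,0]+[285,150]).astype(float)
from scipy.optimize import least_squares
def hull(q):
    c,s=np.cos(q[2]),np.sin(q[2]); L=np.array([(a,b) for a in(-1,1) for b in(-1,1)])*.015
    return cv2.convexHull(proj("wrist",[[q[0]+c*a-s*b,q[1]+s*a+c*b,z] for a,b in L for z in(.1,.192)]).astype(np.float32))
f=lambda q:[cv2.pointPolygonTest(hull(q),(float(p[0]),float(p[1])),True) for p in pts]
for y0 in (.4,.7,1.0):
    s=least_squares(f,[.532,.363,y0],diff_step=1e-3,loss="soft_l1");print(s.x,np.abs(s.fun).mean())
for u,v in((322.4,191),(320,193)):print(atz("wrist",u,v,.192))
E
```

```text
[0.5365 0.3591 0.5153] 1.717046827442949
[0.5366 0.359  0.5191] 1.7108060935641816
[0.5366 0.359  0.5234] 1.7134005397893173
[0.5377 0.3587 0.192 ]
[0.5364 0.3603 0.192 ]
```

```bash
python3 -m jog '[{"offset":[0.12,0.015,0],"rotation":[0,0,0],"fingers":1},{"offset":[0.12,0.015,0],"rotation":[0,0,0],"fingers":1},{"offset":[0,0,0],"rotation":[0,0,-0.075],"fingers":1},{"offset":[0,0,0],"rotation":[0,0,-0.075],"fingers":1},{"offset":[0,0,0],"rotation":[0,0,-0.075],"fingers":1},{"offset":[0,0,0],"rotation":[0,0,-0.075],"fingers":1},{"offset":[0,0,0.2],"rotation":[0,0,0],"fingers":1},{"offset":[0,0,0.2],"rotation":[0,0,0],"fingers":1}]'
python3 -m jog '[{"offset":[0,0,0.2],"rotation":[0,0,0],"fingers":1},{"offset":[0,0,0.15],"rotation":[0,0,0],"fingers":1},{"offset":[0,0,0.14],"rotation":[0,0,0],"fingers":1},{"offset":[0,0,0],"rotation":[0,0,0],"fingers":1},{"offset":[0,0,0],"rotation":[0,0,0],"fingers":-1},{"offset":[0,0,0],"rotation":[0,0,0],"fingers":-1},{"offset":[0,0,0],"rotation":[0,0,0],"fingers":-1},{"offset":[0,0,0],"rotation":[0,0,0],"fingers":-1}]' 40
python3 -m jog '[{"offset":[0,0,0],"rotation":[0,0,0],"fingers":-1},{"offset":[0,0,0],"rotation":[0,0,0],"fingers":-1}]' 80
```

```text
clock: 8.1
position: [0.5377, 0.3549, 0.2388]
ee_rot: [0.956, 0.295, 0.0, 0.0]
ft_force: [0.1, 0.1, 0.0]
grip_width: 0.999
clock: 9.1
position: [0.5364, 0.3573, 0.1668]
ee_rot: [0.955, 0.296, 0.0, -0.0]
ft_force: [-0.8, 0.3, 3.8]
grip_width: 0.348
clock: 9.35
position: [0.5364, 0.3573, 0.1669]
ee_rot: [0.955, 0.296, 0.0, -0.0]
ft_force: [-2.1, 1.0, 6.3]
grip_width: 0.341
```

```bash
python3 -m jog '[{"offset":[0,0,-0.15],"rotation":[0,0,0],"fingers":-1},{"offset":[0,0,-0.2],"rotation":[0,0,0],"fingers":-1},{"offset":[0,0,-0.2],"rotation":[0,0,0],"fingers":-1},{"offset":[0,0,-0.2],"rotation":[0,0,0],"fingers":-1},{"offset":[0,0,-0.2],"rotation":[0,0,0],"fingers":-1},{"offset":[0,0,-0.15],"rotation":[0,0,0],"fingers":-1},{"offset":[0,0,0],"rotation":[0,0,0],"fingers":-1}]'
python3 - <<'E'
from h import *
np.set_printoptions(precision=4,suppress=True)
o=manip.get_obs();print(o["joint_pos"],o["position"],o["ft_force"])
p=np.array(o["position"])
s=manip.camera("side");w=manip.camera("wrist")
cv2.imwrite("pics/w6.png",w[:,:,::-1]);cv2.imwrite("pics/s6.png",s[:,:,::-1])
c=proj("side",p-[0,0,.149])[0];print("tip side",c,proj("wrist",p-[0,0,.149]))
u,v=c.astype(int)
cr=cv2.resize(s[max(v-110,0):v+40,u-50:u+50],(400,600),interpolation=2)
wc=cv2.resize(w[180:480,220:420],(400,600),interpolation=2)
cv2.imwrite("pics/c6.png",cv2.convertScaleAbs(np.hstack([cr,wc])[:,:,::-1],alpha=1.6,beta=20))
E
```

```text
clock: 10.22
position: [0.5367, 0.3571, 0.3321]
ee_rot: [0.955, 0.296, 0.001, -0.0]
ft_force: [-0.2, -0.0, -3.2]
grip_width: 0.342
[-0.0777  0.4737 -0.8632  1.234   0.3548  1.5831 -1.8477] [0.5367 0.3571 0.3321] [-0.1613 -0.0411 -3.1821]
tip side [236.9887 266.1595] [[317.774  229.8487]]
```

View pics/c6.png

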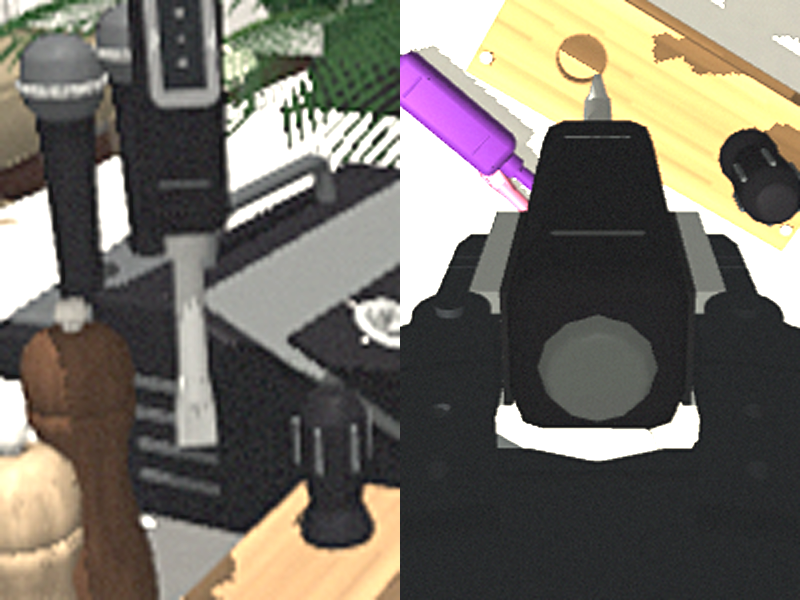

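The blade is wide along tool x. The wrist view shows the tip at about (317,218), compared with a predicted (318,230), so the driver sits some mm forward in the jaws. I'll work that out and plan the approach pose.

```bash
cat > plan.py <<'E'
from h import *
import sys
np.set_printoptions(precision=4,suppress=True)
al=-.026; ex=np.array([np.cos(al),np.sin(al),0]); ey=np.array([-np.sin(al),np.cos(al),0]); th=np.radians(28)
n=-np.sin(th)*ex+np.cos(th)*np.array([0,0,1.])
zt=-n; Rt=R.from_matrix(np.c_[ey,np.cross(zt,ey),zt])
Rt=Rt*R.from_rotvec([0,0,.05])
def cur():
    o=manip.get_obs(); return np.array(o["position"]),R.from_quat(o["ee_rot"]),o
E
python3 - <<'E'
from plan import *
p,r,o=cur()
def on_plane(u,v,zt):  # ray with plane tool-z=zt, tool coords
    t,d=ray("wrist",u,v); a=r.inv().apply(t-p);b=r.inv().apply(d); return a+b*(zt-a[2])/b[2]
print("cap",on_plane(319,364,-.025)); print("tip",on_plane(317.5,217.5,.149))
b=r.inv().apply(ray("side",236.2,267.5)[1]);a=r.inv().apply(ray("side",236.2,267.5)[0]-p)
for x in(0,): print("tip side at tool y=0",a+b*(0-a[1])/b[1])
print("tri tip",r.inv().apply(tri(("wrist",317.5,217.5),("side",236.2,267.5))-p))
print("rel rotvec",(r.inv()*Rt).as_rotvec()/2, "split/2 steps ez first")
S=np.array([.6363,.0285,.098])
tip=np.array([.003,0,.150])
for d in(.06,.0): print(d,"TCP target",S+n*d-Rt.apply(tip))
E
```

```text
cap [ 0.0003  0.0004 -0.025 ]
tip [ 0.0102 -0.0006  0.149 ]
tip side at tool y=0 [0.0021 0.     0.1488]
tri tip [ 0.006  -0.0002  0.1498]
rel rotvec [-0.2221  0.1211 -0.4377] split/2 steps ez first
0.06 TCP target [0.5375 0.0281 0.2833]
0.0 TCP target [0.5657 0.0273 0.2304]
```

```bash
python3 -m jog '[{"offset":[0,0,-0.13],"rotation":[0,0,0],"fingers":-1},{"offset":[-0.178,0.26,0],"rotation":[0,0,0],"fingers":-1},{"offset":[-0.178,0.26,0],"rotation":[0,0,0],"fingers":-1},{"offset":[-0.178,0.26,0],"rotation":[0,0,0],"fingers":-1},{"offset":[-0.178,0.26,0],"rotation":[0,0,0],"fingers":-1},{"offset":[-0.178,0.26,0],"rotation":[0,0,0],"fingers":-1},{"offset":[-0.178,0.26,0],"rotation":[0,0,0],"fingers":-1},{"offset":[-0.178,0.26,0],"rotation":[0,0,0],"fingers":-1}]'
python3 -m jog '[{"offset":[0,0,0],"rotation":[-0.0317,0.0173,-0.0625],"fingers":-1},{"offset":[0,0,0],"rotation":[-0.0317,0.0173,-0.0625],"fingers":-1},{"offset":[0,0,0],"rotation":[-0.0317,0.0173,-0.0625],"fingers":-1},{"offset":[0,0,0],"rotation":[-0.0317,0.0173,-0.0625],"fingers":-1},{"offset":[0,0,0],"rotation":[-0.0317,0.0173,-0.0625],"fingers":-1},{"offset":[0,0,0],"rotation":[-0.0317,0.0173,-0.0625],"fingers":-1},{"offset":[0,0,0],"rotation":[-0.0317,0.0173,-0.0625],"fingers":-1},{"offset":[0,0,0],"rotation":[0,0,0],"fingers":-1}]'
python3 - <<'E'
from plan import *
p,r,o=cur(); print(o["joint_pos"],p,"rot err",(r.inv()*Rt).as_rotvec()/2)
S=np.array([.6363,.0285,.098]); tip=np.array([.005,0,.150])
for d in(.03,): print("shift",r.inv().apply(S+n*d-Rt.apply(tip)-p)/.15)
w=manip.camera("wrist");s=manip.camera("side")
cv2.imwrite("pics/w7.png",w[:,:,::-1]);cv2.imwrite("pics/s7.png",s[:,:,::-1])
print("pred screw,tip wrist",proj("wrist",[S,p+r.apply(tip)]),"side",proj("side",[S,p+r.apply(tip)]))
print([(np.round(d["bbox"]),d["conf"]) for d in manip.recognise("wrist","screw")[:2]])
print([(np.round(d["bbox"]),d["conf"]) for d in manip.recognise("side","screw")[:2]])
E
```

```text
clock: 11.32
position: [0.5359, 0.0239, 0.3491]
ee_rot: [0.955, 0.296, -0.001, -0.0]
ft_force: [2.0, 0.2, -2.0]
grip_width: 0.339
clock: 12.32
position: [0.5352, 0.0251, 0.3489]
ee_rot: [0.713, 0.659, 0.172, 0.168]
ft_force: [0.2, -0.3, -1.9]
grip_width: 0.339
[ 0.6169 -0.2503 -0.6644  1.8958 -0.1317  0.9597 -0.1002] [0.5352 0.0251 0.3489] rot err [-0.001   0.0003 -0.0014]
shift [-0.0026 -0.1915  0.5932]
pred screw,tip wrist [[291.8646 200.1963]
 [316.9327 224.7844]] side [[281.5932 235.0933]
 [292.9707 183.4463]]
[(array([282., 192., 304., 210.]), 0.65)]
[(array([192., 229., 228., 321.]), 0.34)]
```

```bash
python3 -m jog '[{"offset":[0,-0.065,0.2],"rotation":[0,0,0],"fingers":-1},{"offset":[0,-0.065,0.2],"rotation":[0,0,0],"fingers":-1},{"offset":[0,-0.06,0.19],"rotation":[0,0,0],"fingers":-1},{"offset":[0,0,0],"rotation":[0,0,0],"fingers":-1},{"offset":[0,0,0],"rotation":[0,0,0],"fingers":-1}]'
python3 - <<'E'
from plan import *
p,r,o=cur(); print(p,"rot err",(r.inv()*Rt).as_rotvec()/2)
S=np.array([.6363,.0285,.098]); tip=np.array([.005,0,.150])
w=manip.camera("wrist");s=manip.camera("side")
cv2.imwrite("pics/w8.png",w[:,:,::-1]);cv2.imwrite("pics/s8.png",s[:,:,::-1])
P=[S,p+r.apply(tip),p+r.apply([0,0,.15])]
print("pred screw,tip wrist",proj("wrist",P),"side",proj("side",P))
a=cv2.resize(w[150:270,240:360],(480,480),interpolation=2);b=cv2.resize(s[180:260,240:320],(480,480),interpolation=2)[:,:320]
cv2.imwrite("pics/c8.png",cv2.convertScaleAbs(np.hstack([a,b])[:,:,::-1],alpha=1.4,beta=10))
E
```

```text
clock: 13.15
position: [0.5536, 0.0272, 0.2604]
ee_rot: [0.712, 0.659, 0.174, 0.169]
ft_force: [0.4, -0.3, -1.2]
grip_width: 0.341
[0.5536 0.0272 0.2604] rot err [ 0.0006 -0.0007 -0.0008]
pred screw,tip wrist [[313.7081 217.2053]
 [317.8915 223.3667]
 [317.8971 229.5031]] side [[281.5932 235.0933]
 [285.5575 223.0465]
 [286.7529 222.3937]]
```

View pics/c8.png

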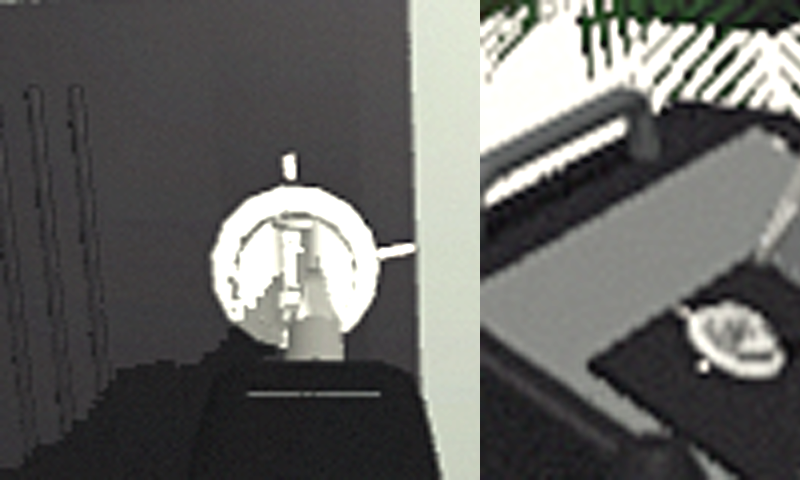

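The wrist view shows the screw ring centred at (314,217), as predicted. The blade tip, near (317,217), is aligned to within about 2–3 mm in tool x, so I correct by −2 mm and enter slowly.

```bash
python3 -m jog '[{"offset":[-0.013,0,0.1],"rotation":[0,0,0],"fingers":-1},{"offset":[0,0,0.1],"rotation":[0,0,0],"fingers":-1},{"offset":[0,0,0.03],"rotation":[0,0,0],"fingers":-1},{"offset":[0,0,0.02],"rotation":[0,0,0],"fingers":-1},{"offset":[0,0,0],"rotation":[0,0,0],"fingers":-1}]'
python3 -m jog '[{"offset":[0,0,0.02],"rotation":[0,0,0],"fingers":-1},{"offset":[0,0,0.015],"rotation":[0,0,0],"fingers":-1},{"offset":[0,0,0],"rotation":[0,0,0],"fingers":-1}]'
python3 - <<'E'
from plan import *
p,r,o=cur(); f=r.inv().apply(o["ft_force"]);print("F tool",f,"torque tool",r.inv().apply(o["torque"]),"rot",(r.inv()*Rt).as_rotvec()); print("S in tool mm",1e3*r.inv().apply(np.array([.6363,.0285,.098])-p))
E
```

```text
clock: 13.88
position: [0.5699, 0.0245, 0.2254]
ee_rot: [0.712, 0.659, 0.173, 0.168]
ft_force: [-7.1, -0.1, 1.7]
grip_width: 0.342
clock: 14.25
position: [0.5721, 0.0246, 0.2205]
ee_rot: [0.712, 0.66, 0.173, 0.168]
ft_force: [-6.2, -0.1, -0.4]
grip_width: 0.341
F tool [-0.5286 -5.6805 -2.576 ] torque tool [ 2.3339 -0.0926 -0.0259] rot [-0.002  -0.0006 -0.0007]
S in tool mm [  5.4046  -0.9534 138.2659]
```

```bash
python3 -m jog '[{"offset":[0,-0.008,0],"rotation":[0,0,0],"fingers":-1},{"offset":[0,0,0],"rotation":[0,0,0],"fingers":-1}]'
python3 -m jog '[{"offset":[0,0,0.013],"rotation":[0,0,0],"fingers":-1},{"offset":[0,0,0],"rotation":[0,0,0],"fingers":-1}]'
cat > f.py <<'E'
from plan import *
p,r,o=cur(); f=r.inv().apply(o["ft_force"]);print("F tool",f,"torque tool",r.inv().apply(o["torque"]),"rot",(r.inv()*Rt).as_rotvec()); print("S in tool mm",1e3*r.inv().apply(np.array([.6363,.0285,.098])-p),"j7",o["joint_pos"][6])
E
python3 f.py
python3 - <<'E'
from h import *
w=manip.camera("wrist");s=manip.camera("side")
cv2.imwrite("pics/w9.png",w[:,:,::-1]);cv2.imwrite("pics/s9.png",s[:,:,::-1])
a=cv2.resize(w[150:270,240:360],(480,480),interpolation=2);b=cv2.resize(s[190:270,250:310],(360,480),interpolation=2)[:,:320]
cv2.imwrite("pics/c9.png",np.hstack([a,b])[:,:,::-1])
E
```

```text
clock: 14.5
position: [0.5716, 0.0247, 0.2206]
ee_rot: [0.712, 0.659, 0.173, 0.169]
ft_force: [-5.8, 0.6, 0.2]
grip_width: 0.345
clock: 14.75
position: [0.5726, 0.0247, 0.2189]
ee_rot: [0.712, 0.659, 0.173, 0.169]
ft_force: [-5.9, -0.1, 1.5]
grip_width: 0.343
F tool [-0.4282 -4.4634 -4.131 ] torque tool [ 2.0232 -0.1749 -0.093 ] rot [-0.0003 -0.0008 -0.0008]
S in tool mm [  5.3411  -0.8235 136.5919] j7 -0.2893147553725579
```

View pics/c9.png

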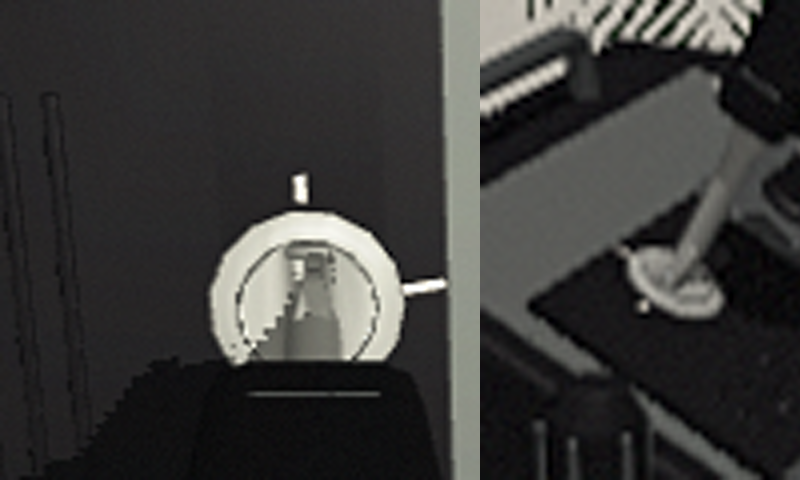

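The blade is in the slot, slightly to the uphill side at (316,300) against the slot's centre near 310. I'll shift it a bit and press.

```bash
python3 -m jog '[{"offset":[0,-0.013,0],"rotation":[0,0,0],"fingers":-1},{"offset":[0,0,0],"rotation":[0,0,0],"fingers":-1}]'; python3 f.py
python3 -m jog '[{"offset":[0,0,0.015],"rotation":[0,0,0],"fingers":-1},{"offset":[0,0,0.013],"rotation":[0,0,0],"fingers":-1},{"offset":[0,0,0],"rotation":[0,0,0],"fingers":-1}]'
python3 f.py
```

```text
clock: 15.1
position: [0.5717, 0.0248, 0.2189]
ee_rot: [0.712, 0.659, 0.174, 0.169]
ft_force: [-2.8, 0.7, 3.4]
grip_width: 0.345
F tool [ 0.5561 -0.9467 -4.3144] torque tool [ 0.7457 -0.2508 -0.033 ] rot [ 0.0023 -0.0009 -0.0008]
S in tool mm [  5.267   -0.4371 137.052 ] j7 -0.2868556027151964
clock: 15.48
position: [0.5738, 0.0248, 0.215]
ee_rot: [0.712, 0.659, 0.174, 0.169]
ft_force: [-4.9, -1.6, 6.0]
grip_width: 0.342
F tool [-1.7873 -1.4048 -7.5595] torque tool [ 0.6061 -0.3751 -0.0139] rot [ 0.002  -0.0011 -0.0009]
S in tool mm [  5.2304  -0.3344 132.6052] j7 -0.29941584854618836
```

```bash
python3 -m jog '[{"offset":[0,0,0.012],"rotation":[0,0,0],"fingers":-1},{"offset":[0,0,0.012],"rotation":[0,0,0],"fingers":-1},{"offset":[0,0,0],"rotation":[0,0,0],"fingers":-1}]' 100
python3 f.py
```

```text
clock: 15.85
position: [0.5753, 0.025, 0.2141]
ee_rot: [0.711, 0.659, 0.174, 0.17]
ft_force: [-35.1, -2.0, 42.1]
grip_width: 0.34
F tool [ -3.5025 -10.8748 -53.6413] torque tool [ 4.3971 -0.6639 -0.1217] rot [0.0022 0.0009 0.0002]
S in tool mm [  5.1296  -1.3028 131.1228] j7 -0.30997708961693377
```

```bash
python3 -m jog '[{"offset":[0,0,-0.013],"rotation":[0,0,0],"fingers":-1},{"offset":[0,0,0],"rotation":[0,0,0],"fingers":-1}]'
python3 f.py
```

```text
clock: 16.1
position: [0.5744, 0.0249, 0.2146]
ee_rot: [0.712, 0.659, 0.174, 0.17]
ft_force: [-18.0, -0.6, 20.8]
grip_width: 0.341
F tool [ -1.3938  -5.9563 -26.7847] torque tool [ 2.2396 -0.3693 -0.0185] rot [ 0.0023 -0.0001 -0.0004]
S in tool mm [  5.2199  -0.7851 131.9557] j7 -0.304098752353846
```

The screw is bottomed (27 N). I back off slightly and then turn clockwise about the tip, compensating for the tip's 5 mm offset.

```bash
python3 -m jog '[{"offset":[0,0,-0.005],"rotation":[0,0,0],"fingers":-1},{"offset":[0,-0.0056,0],"rotation":[0,0,0.08],"fingers":-1},{"offset":[0,-0.0056,0],"rotation":[0,0,0.08],"fingers":-1},{"offset":[0,-0.0056,0],"rotation":[0,0,0.08],"fingers":-1},{"offset":[0,0,0],"rotation":[0,0,0],"fingers":-1}]'
python3 f.py
```

```text
clock: 16.73
position: [0.5719, 0.0254, 0.2135]
ee_rot: [0.849, 0.47, 0.209, 0.123]
ft_force: [-11.8, -0.8, 13.9]
grip_width: 0.338
F tool [ -2.8957  -2.7079 -17.8447] torque tool [ 1.2373 -1.1569 -0.0331] rot [ 0.0017 -0.001  -0.483 ]
S in tool mm [  5.2228  -0.4156 132.2216] j7 -0.782246851164239
```

```bash
python3 -m jog '[{"offset":[0,-0.0056,0],"rotation":[0,0,0.08],"fingers":-1},{"offset":[0,-0.0056,0],"rotation":[0,0,0.08],"fingers":-1},{"offset":[0,-0.0056,0],"rotation":[0,0,0.08],"fingers":-1},{"offset":[0,-0.0056,0],"rotation":[0,0,0.08],"fingers":-1},{"offset":[0,0,0],"rotation":[0,0,0],"fingers":-1}]'
python3 f.py
python3 -m jog '[{"offset":[0,-0.0056,0],"rotation":[0,0,0.08],"fingers":-1},{"offset":[0,-0.0056,0],"rotation":[0,0,0.08],"fingers":-1},{"offset":[0,0,0],"rotation":[0,0,0],"fingers":-1}]'
python3 f.py
```

```text
clock: 17.35
position: [0.5697, 0.0278, 0.2123]
ee_rot: [0.953, 0.179, 0.237, 0.051]
ft_force: [-13.0, -0.8, 15.0]
grip_width: 0.341
F tool [ -4.4553  -0.692  -19.3676] torque tool [ 0.4773 -1.7655  0.0212] rot [ 0.0011 -0.0013 -1.123 ]
S in tool mm [  5.4218  -0.3015 132.188 ] j7 -1.4261087182161283
clock: 17.73
position: [0.5693, 0.0295, 0.2121]
ee_rot: [0.97, 0.025, 0.242, 0.012]
ft_force: [-12.4, -0.4, 15.2]
grip_width: 0.341
F tool [ -3.8329   0.4052 -19.1949] torque tool [-0.1    -1.8816 -0.002 ] rot [ 0.0007 -0.0015 -1.443 ]
S in tool mm [  5.4731  -0.2413 132.1917] j7 -1.7505876647126328
```

```bash
python3 -m jog '[{"offset":[0,-0.0045,0],"rotation":[0,0,0.06],"fingers":-1},{"offset":[0,0,0],"rotation":[0,0,0],"fingers":-1}]'
python3 f.py
python3 -m jog '[{"offset":[0,-0.0035,0],"rotation":[0,0,0.05],"fingers":-1},{"offset":[0,0,0],"rotation":[0,0,0],"fingers":-1}]'
python3 f.py
```

```text
clock: 17.98
position: [0.5694, 0.0306, 0.2122]
ee_rot: [0.97, -0.032, 0.243, -0.002]
ft_force: [-12.7, 0.4, 15.0]
grip_width: 0.34
F tool [ -4.1417   0.0334 -19.2265] torque tool [ 0.0953 -1.576   0.0151] rot [ 0.0005 -0.0024 -1.5621]
S in tool mm [  5.2231   0.2678 132.2227] j7 -1.872016645880309
clock: 18.23
position: [0.5695, 0.031, 0.2122]
ee_rot: [0.967, -0.081, 0.242, -0.014]
ft_force: [-11.7, 0.8, 14.6]
grip_width: 0.338
F tool [ -3.4571  -0.0705 -18.4064] torque tool [-0.162  -1.6018 -0.1619] rot [ 0.0007 -0.0024 -1.6614]
S in tool mm [  5.2298   0.1497 132.2263] j7 -1.973336839266403
```

The turn now meets resistance (−0.16 N m, end stop). I'll relieve it slightly, withdraw along the axis and check.

```bash
python3 -m jog '[{"offset":[0,0.002,-0.01],"rotation":[0,0,-0.03],"fingers":-1},{"offset":[0,0,-0.05],"rotation":[0,0,0],"fingers":-1},{"offset":[0,0,-0.05],"rotation":[0,0,0],"fingers":-1},{"offset":[0,0,-0.1],"rotation":[0,0,0],"fingers":-1},{"offset":[0,0,-0.2],"rotation":[0,0,0],"fingers":-1},{"offset":[0,0,-0.2],"rotation":[0,0,0],"fingers":-1},{"offset":[0,0,-0.2],"rotation":[0,0,0],"fingers":-1},{"offset":[0,0,0],"rotation":[0,0,0],"fingers":-1}]'
python3 f.py
python3 - <<'E'
from plan import *
p,r,o=cur()
w=manip.camera("wrist");s=manip.camera("side")
cv2.imwrite("pics/w10.png",w[:,:,::-1]);cv2.imwrite("pics/s10.png",s[:,:,::-1])
u,v=proj("wrist",[[.6363,.0285,.098]])[0].astype(int);print(u,v)
a=cv2.resize(w[max(v-60,0):v+60,u-60:u+60],(480,480),interpolation=2);b=cv2.resize(s[190:270,250:310],(360,480),interpolation=2)[:,:320]
cv2.imwrite("pics/c10.png",np.hstack([a,b])[:,:,::-1])
tip=np.array([.0053,0,.15])
# plan return: pose vertical, yaw .601
Rg=R.from_quat([.955,.296,0,0])
print("rel",(r.inv()*Rg).as_rotvec()/2, "alt (half turn)",(r.inv()*Rg*R.from_rotvec([0,0,np.pi])).as_rotvec()/2)
E
```

```text
clock: 19.23
position: [0.5119, 0.0317, 0.3204]
ee_rot: [0.968, -0.052, 0.244, -0.007]
ft_force: [0.8, -1.0, -2.3]
grip_width: 0.338
F tool [-0.2729  0.9946  2.4168] torque tool [-0.0327 -0.7653  0.0221] rot [ 0.003  -0.0033 -1.6012]
S in tool mm [  4.434   -0.4338 254.8459] j7 -1.6607819804302377
317 199
rel [ 0.0679 -0.2421 -0.3465] alt (half turn) [-0.3062 -0.0859  1.1863]
```

View pics/c10.png

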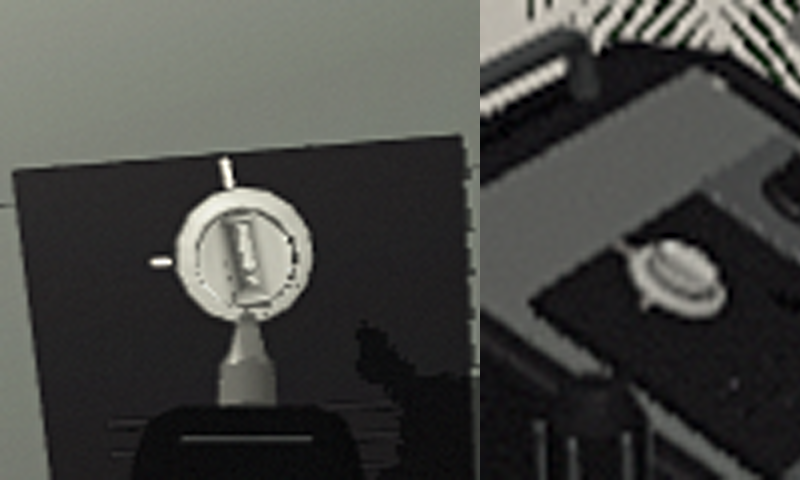

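The slot is now turned about 85° at (317,199), with the cover shut and the screw head standing proud, so it is locked. I'll carry the driver back.

```bash
python3 -m jog '[{"offset":[0,0,0],"rotation":[0.0136,-0.0484,-0.0693],"fingers":-1},{"offset":[0,0,0],"rotation":[0.0136,-0.0484,-0.0693],"fingers":-1},{"offset":[0,0,0],"rotation":[0.0136,-0.0484,-0.0693],"fingers":-1},{"offset":[0,0,0],"rotation":[0.0136,-0.0484,-0.0693],"fingers":-1},{"offset":[0,0,0],"rotation":[0.0136,-0.0484,-0.0693],"fingers":-1},{"offset":[0,0,-0.15],"rotation":[0,0,0],"fingers":-1},{"offset":[0,0,-0.1],"rotation":[0,0,0],"fingers":-1},{"offset":[0,0,0],"rotation":[0,0,0],"fingers":-1}]'
python3 -m jog '[{"offset":[0.194,-0.2426,0],"rotation":[0,0,0],"fingers":-1},{"offset":[0.194,-0.2426,0],"rotation":[0,0,0],"fingers":-1},{"offset":[0.194,-0.2426,0],"rotation":[0,0,0],"fingers":-1},{"offset":[0.194,-0.2426,0],"rotation":[0,0,0],"fingers":-1},{"offset":[0.194,-0.2426,0],"rotation":[0,0,0],"fingers":-1},{"offset":[0.194,-0.2426,0],"rotation":[0,0,0],"fingers":-1},{"offset":[0.194,-0.2426,0],"rotation":[0,0,0],"fingers":-1},{"offset":[0,0,0],"rotation":[0,0,0],"fingers":-1}]'
python3 - <<'E'
from plan import *
p,r,o=cur(); Rg=R.from_quat([.955,.296,0,0])
print(p,"rot",(r.inv()*Rg).as_rotvec()/2,"shift",r.inv().apply(np.array([.5364,.3573,.1669])-p)/.15)
w=manip.camera("wrist");s=manip.camera("side")
cv2.imwrite("pics/w11.png",w[:,:,::-1]);cv2.imwrite("pics/s11.png",s[:,:,::-1])
tip=p+r.apply([.0053,0,.15]);print("tip",tip,proj("side",tip),"hole wrist pred",proj("wrist",[[.5314,.3617,.1],[.535,.361,.1]]))
u,v=proj("side",tip)[0].astype(int)
b=cv2.resize(s[v-80:v+70,u-45:u+45],(360,600),interpolation=2); a=cv2.resize(w[100:300,230:375],(435,600),interpolation=2)
cv2.imwrite("pics/c11.png",cv2.convertScaleAbs(np.hstack([b,a])[:,:,::-1],alpha=1.5,beta=15)); print(u,v)
E
```

```text
clock: 20.32
position: [0.5123, 0.0316, 0.3561]
ee_rot: [0.955, 0.296, -0.001, -0.001]
ft_force: [0.5, -0.8, -2.4]
grip_width: 0.337
clock: 21.32
position: [0.5334, 0.3608, 0.3542]
ee_rot: [0.954, 0.299, -0.003, -0.002]
ft_force: [-0.1, -0.2, -1.3]
grip_width: 0.338
[0.5334 0.3608 0.3542] rot [-0.0025  0.0019  0.0035] shift [0.0078 0.0372 1.2486]
tip [0.5368 0.3642 0.2042] [[233.1672 254.5728]] hole wrist pred [[313.1969 205.4654]
 [315.6208 203.1042]]
233 254
```

View pics/c11.png

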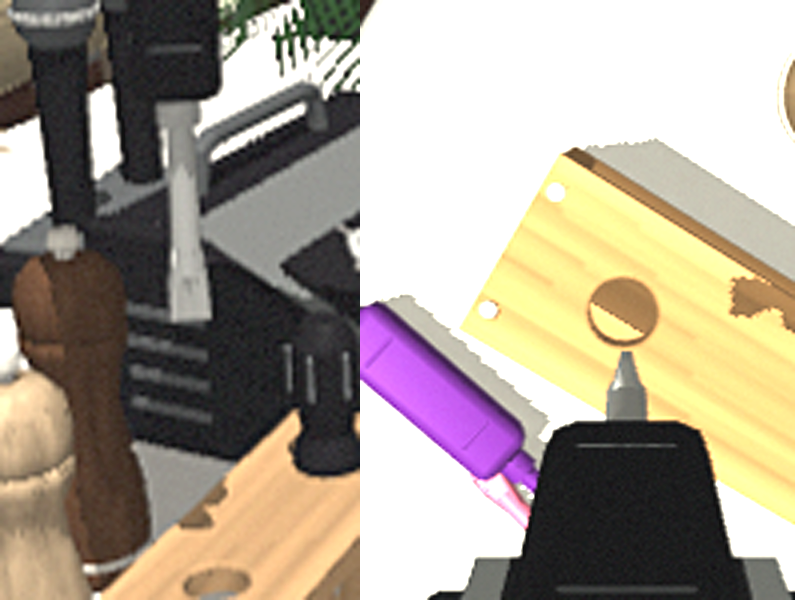

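```bash
python3 -m jog '[{"offset":[0.008,0.037,0],"rotation":[-0.0025,0.0019,0.0035],"fingers":-1},{"offset":[0,0,0],"rotation":[0,0,0],"fingers":-1},{"offset":[0,0,0.2],"rotation":[0,0,0],"fingers":-1},{"offset":[0,0,0.2],"rotation":[0,0,0],"fingers":-1},{"offset":[0,0,0.1],"rotation":[0,0,0],"fingers":-1},{"offset":[0,0,0],"rotation":[0,0,0],"fingers":-1}]'
python3 - <<'E'
from plan import *
p,r,o=cur(); Rg=R.from_quat([.955,.296,0,0])
print(p,"rot",(r.inv()*Rg).as_rotvec()/2,"shift",r.inv().apply(np.array([.5364,.3573,.1669])-p)/.15)
E
python3 -m jog '[{"offset":[0,0,0.1],"rotation":[0,0,0],"fingers":-1},{"offset":[0,0,0.1],"rotation":[0,0,0],"fingers":-1},{"offset":[0,0,0.1],"rotation":[0,0,0],"fingers":-1},{"offset":[0,0,0],"rotation":[0,0,0],"fingers":-1}]'
```

```text
clock: 22.18
position: [0.54, 0.3521, 0.2806]
ee_rot: [0.956, 0.293, 0.001, 0.001]
ft_force: [-0.1, 0.3, -1.8]
grip_width: 0.337
[0.54   0.3521 0.2806] rot [ 0.0013 -0.0003 -0.0034] shift [-0.001  -0.044   0.7582]
clock: 22.68
position: [0.5437, 0.3566, 0.246]
ee_rot: [0.956, 0.293, 0.01, -0.002]
ft_force: [-0.0, -2.4, 51.2]
grip_width: 0.34
```

The tip hit the board because my correction had used a pose that hadn't settled. I'll back up and re-measure after settling.

```bash
python3 -m jog '[{"offset":[0,0,-0.2],"rotation":[0,0,0],"fingers":-1},{"offset":[0,0,-0.2],"rotation":[0,0,0],"fingers":-1},{"offset":[0,0,0],"rotation":[0,0,0],"fingers":-1},{"offset":[0,0,0],"rotation":[0,0,0],"fingers":-1},{"offset":[0,0,0],"rotation":[0,0,0],"fingers":-1}]'
cat > g.py <<'E'
from plan import *
p,r,o=cur(); Rg=R.from_quat([.955,.296,0,0])
print(p,"rot",(r.inv()*Rg).as_rotvec()/2,"shift",r.inv().apply(np.array([.5364,.3573,.1669])-p)/.15, "v",np.abs(o["joint_velocities"]).max(),"F",np.array(o["ft_force"]))
E
python3 g.py
python3 - <<'E'
from plan import *
p,r,o=cur()
w=manip.camera("wrist");s=manip.camera("side")
cv2.imwrite("pics/w12.png",w[:,:,::-1]);cv2.imwrite("pics/s12.png",s[:,:,::-1])
u,v=233,254
tip=p+r.apply([.0053,0,.15]);print(proj("side",tip))
b=cv2.resize(s[v-80:v+70,u-45:u+45],(360,600),interpolation=2); a=cv2.resize(w[100:300,230:375],(435,600),interpolation=2)
cv2.imwrite("pics/c12.png",cv2.convertScaleAbs(np.hstack([b,a])[:,:,::-1],alpha=1.5,beta=15))
E
```

```text
clock: 23.3
position: [0.5396, 0.3525, 0.2945]
ee_rot: [0.956, 0.293, 0.0, 0.001]
ft_force: [-0.1, -0.0, -2.5]
grip_width: 0.342
[0.5396 0.3525 0.2945] rot [ 0.0012  0.0002 -0.003 ] shift [ 0.0003 -0.0404  0.8506] v 0.006242457302894096 F [-0.0702 -0.0131 -2.4588]
[[235.1828 288.4187]]
```

```bash
python3 -m jog '[{"offset":[0,-0.04,0],"rotation":[0.001,0,-0.003],"fingers":-1},{"offset":[0,0,0],"rotation":[0,0,0],"fingers":-1},{"offset":[0,0,0],"rotation":[0,0,0],"fingers":-1},{"offset":[0,0,0],"rotation":[0,0,0],"fingers":-1}]'
python3 g.py
python3 - <<'E'
from plan import *
p,r,o=cur()
a=cv2.imread("pics/w11.png");w=np.ascontiguousarray(manip.camera("wrist")[:,:,::-1]);s=np.ascontiguousarray(manip.camera("side")[:,:,::-1]);cv2.imwrite("pics/w13.png",w);cv2.imwrite("pics/s13.png",s)
def tm(im,ref,x0,y0,x1,y1,m=20):
    R_=cv2.matchTemplate(im[y0-m:y1+m,x0-m:x1+m],ref[y0:y1,x0:x1],cv2.TM_CCOEFF_NORMED);_,v,_,l=cv2.minMaxLoc(R_);return l[0]-m,l[1]-m,round(v,2)
print("tip/shaft shift wrist",tm(w,a,311,215,327,240,10),"handle edge",tm(w,a,285,238,352,262,10),"cap",tm(w,a,290,330,350,390,15))
# side tip vs w11 prediction: shaft patch
b=cv2.imread("pics/s11.png"); tp=[p+r.apply([.0053,0,.15])]
print("side shift",tm(s,b,228,200,242,256,70),"predicted",proj("side",tp)-[233.17,254.57])
# hole centre in wrist & top
h=cv2.cvtColor(w,cv2.COLOR_BGR2HSV)
for n,u,v in(("hole",317.7,204),):
    q=proj("wrist",[[.5314,.3617,.1],[.536,.3595,.1]]);print("hole pred px",q)
R_=tm(w,a,306,190,331,219,40);print("hole patch shift",R_)
E
```

```text
clock: 23.9
position: [0.5366, 0.3578, 0.2961]
ee_rot: [0.955, 0.296, 0.001, -0.0]
ft_force: [0.1, 0.0, -2.0]
grip_width: 0.342
[0.5366 0.3578 0.2961] rot [ 0.0002 -0.0009 -0.0001] shift [-0.0044  0.0016  0.8613] v 0.001251221055336916 F [ 0.1177  0.0298 -2.05  ]
tip/shaft shift wrist (1, 8, 0.76) handle edge (1, 6, 0.85) cap (0, 0, 0.96)
side shift (6, 35, 0.56) predicted [[ 1.5547 34.9132]]
hole pred px [[311.5191 220.0083]
 [316.3143 217.2878]]
hole patch shift (-14, -40, 0.51)
```

I've used up the pictures, so I'll measure the hole numerically in the settled wrist picture.

Run:
```python
from plan import *
p,r,o=cur(); w=cv2.imread("pics/w13.png")
u0,v0=316,218
g=w[v0-36:v0+36,u0-40:u0+40]
# ASCII map: board = orange bright
hsv=cv2.cvtColor(g,cv2.COLOR_BGR2HSV)
for row in hsv[::3]:
    print("".join("." if (s>90 and v>120) else ("o" if s>90 and v>50 else ("#" if v<60 else "+")) for h,s,v in row[::2]))
```

```text
...........................oooooo+++++++
.............................ooooooo++++
................................oooooo++
..................................oooooo
.....................................ooo
.......................................o
.......................................o
.......................................o
..............ooooooo..................o
............ooooooooooo.................
.............ooooooooooo.......ooo.o.o.o
................oooooooo.......ooooooooo
...........o......ooooooo......ooooooooo
...........o.........ooo.......oooooooo.
............o..........o........ooooo...
.............ooo....o+#.........o.......
................oooo.++o................
....................++++................
....................++++o...............
...................+++++#...............
++.................+++++#o..............
++++...............++++++o..............
+++++++....o####################o.......
+++++++++#########################o.....
```

Run:
```python
from plan import *
p,r,o=cur()
def tp(u,v,z):
    t,d=ray("wrist",u,v); a=r.inv().apply(t-p);b=r.inv().apply(d); return 1e3*(a+b*(z-a[2])/b[2])
print("hole",atz("wrist",311.5,218.5,.1),tp(311.5,218.5,p[2]-.1)); print("tip now",tp(319,225.5,.149))
print("tophole tool",1e3*r.inv().apply(np.array([.5314,.3617,.1])-p))
```

```text
hole [0.5326 0.3625 0.1   ] [ -0.9852  -6.2483 196.0867]
tip now [  3.803    0.5817 149.    ]
tophole tool [ -2.4015  -6.2392 196.0801]
```

```bash
python3 -m jog '[{"offset":[-0.016,-0.042,0],"rotation":[0,0,0],"fingers":-1},{"offset":[0,0,0.1],"rotation":[0,0,0],"fingers":-1},{"offset":[0,0,0.1],"rotation":[0,0,0],"fingers":-1},{"offset":[0,0,0.05],"rotation":[0,0,0],"fingers":-1},{"offset":[0,0,0.05],"rotation":[0,0,0],"fingers":-1},{"offset":[0,0,0.05],"rotation":[0,0,0],"fingers":-1},{"offset":[0,0,0],"rotation":[0,0,0],"fingers":-1}]'
python3 g.py
```

```text
clock: 24.88
position: [0.5311, 0.3617, 0.2431]
ee_rot: [0.955, 0.296, 0.001, -0.0]
ft_force: [1.8, 0.6, -2.5]
grip_width: 0.336
[0.5311 0.3617 0.2431] rot [ 0.0001 -0.0008 -0.0001] shift [0.0115 0.0441 0.508 ] v 0.013388733618689632 F [ 1.8124  0.6231 -2.4685]
```

Free entry: the tip is about 7 mm below the board top with no axial force. I'll continue down.

```bash
python3 -m jog '[{"offset":[0,0,0.08],"rotation":[0,0,0],"fingers":-1},{"offset":[0,0,0.08],"rotation":[0,0,0],"fingers":-1},{"offset":[0,0,0.08],"rotation":[0,0,0],"fingers":-1},{"offset":[0,0,0],"rotation":[0,0,0],"fingers":-1}]'
python3 -m jog '[{"offset":[0,0,0.08],"rotation":[0,0,0],"fingers":-1},{"offset":[0,0,0.08],"rotation":[0,0,0],"fingers":-1},{"offset":[0,0,0.05],"rotation":[0,0,0],"fingers":-1},{"offset":[0,0,0],"rotation":[0,0,0],"fingers":-1},{"offset":[0,0,0],"rotation":[0,0,0],"fingers":-1}]'
python3 g.py
```

```text
clock: 25.38
position: [0.5307, 0.3612, 0.2061]
ee_rot: [0.955, 0.296, -0.0, 0.0]
ft_force: [-0.6, 0.4, -1.7]
grip_width: 0.34
clock: 26.0
position: [0.5313, 0.362, 0.1764]
ee_rot: [0.955, 0.296, 0.001, -0.0]
ft_force: [0.4, -0.0, -1.6]
grip_width: 0.342
[0.5313 0.362  0.1764] rot [ 0.0001 -0.0011 -0.    ] shift [0.0106 0.045  0.0634] v 0.0042834984485656535 F [ 0.3661 -0.0262 -1.6325]
```

```bash
python3 -m jog '[{"offset":[0,0,0.03],"rotation":[0,0,0],"fingers":-1},{"offset":[0,0,0.02],"rotation":[0,0,0],"fingers":-1},{"offset":[0,0,0],"rotation":[0,0,0],"fingers":-1}]'
python3 -m jog '[{"offset":[0,0,0.012],"rotation":[0,0,0],"fingers":-1},{"offset":[0,0,0],"rotation":[0,0,0],"fingers":-1}]'
python3 g.py
```

```text
clock: 26.38
position: [0.5311, 0.3617, 0.1683]
ee_rot: [0.955, 0.296, 0.001, -0.0]
ft_force: [-0.9, 0.5, -2.1]
grip_width: 0.34
clock: 26.62
position: [0.5311, 0.3618, 0.1667]
ee_rot: [0.955, 0.296, 0.001, -0.0]
ft_force: [-1.2, -0.1, -1.9]
grip_width: 0.341
[0.5311 0.3618 0.1667] rot [ 0.0002 -0.0008 -0.    ] shift [ 0.012   0.0445 -0.0015] v 0.002381700371669897 F [-1.2427 -0.136  -1.9018]
```

```bash
python3 -m jog '[{"offset":[0,0,0.012],"rotation":[0,0,0],"fingers":-1},{"offset":[0,0,0],"rotation":[0,0,0],"fingers":-1}]'
python3 -m jog '[{"offset":[0,0,0.012],"rotation":[0,0,0],"fingers":-1},{"offset":[0,0,0],"rotation":[0,0,0],"fingers":-1}]'
```

```text
clock: 26.88
position: [0.5313, 0.3619, 0.1657]
ee_rot: [0.955, 0.296, 0.001, -0.0]
ft_force: [-1.0, -1.6, 4.1]
grip_width: 0.345
clock: 27.12
position: [0.5314, 0.362, 0.1655]
ee_rot: [0.955, 0.296, 0.002, 0.0]
ft_force: [-5.9, -6.0, 18.1]
grip_width: 0.343
```

Now it is seated on the board (18 N). I'll ease off 1 mm, release slowly, and withdraw straight up.

```bash
python3 -m jog '[{"offset":[0,0,-0.01],"rotation":[0,0,0],"fingers":-1},{"offset":[0,0,0],"rotation":[0,0,0],"fingers":-0.2},{"offset":[0,0,0],"rotation":[0,0,0],"fingers":0.2},{"offset":[0,0,0],"rotation":[0,0,0],"fingers":1},{"offset":[0,0,0],"rotation":[0,0,0],"fingers":1},{"offset":[0,0,0],"rotation":[0,0,0],"fingers":1},{"offset":[0,0,0],"rotation":[0,0,0],"fingers":1}]'
python3 -m jog '[{"offset":[0,0,-0.1],"rotation":[0,0,0],"fingers":1},{"offset":[0,0,-0.2],"rotation":[0,0,0],"fingers":1},{"offset":[0,0,-0.3],"rotation":[0,0,0],"fingers":1},{"offset":[0,0,-0.3],"rotation":[0,0,0],"fingers":1},{"offset":[-0.2,0,-0.1],"rotation":[0,0,0],"fingers":1},{"offset":[-0.3,0,0],"rotation":[0,0,0],"fingers":1},{"offset":[0,0,0],"rotation":[0,0,0],"fingers":1},{"offset":[0,0,0],"rotation":[0,0,0],"fingers":1}]'
python3 - <<'E'
from plan import *
p,r,o=cur(); print(p)
s=manip.camera("side"); print("side",[(c,[(np.round(d["bbox"]).tolist(),round(d["conf"],2)) for d in manip.recognise("side",c)][:3]) for c in("driver","small_driver","cover","service_bell","salt_mill","pepper_mill","cup")])
w=manip.camera("wrist");cv2.imwrite("pics/wE.png",w[:,:,::-1]);cv2.imwrite("pics/sE.png",s[:,:,::-1])
dw=[(np.round(d["bbox"]).tolist(),round(d["conf"],2)) for d in manip.recognise("wrist","driver")][:3]; print("wrist",dw)
a=cv2.imread("pics/side0.png")
# side: compare driver handle patch and screw patch with earlier
def tm(im,ref,x0,y0,x1,y1,m=12):
    R_=cv2.matchTemplate(im[y0-m:y1+m,x0-m:x1+m],ref[y0:y1,x0:x1],cv2.TM_CCOEFF_NORMED);_,v,_,l=cv2.minMaxLoc(R_);return l[0]-m,l[1]-m,round(v,2)
sb=np.ascontiguousarray(s[:,:,::-1])
print("driver shift vs start",tm(sb,a,225,256,254,324),"small",tm(sb,a,257,247,283,294),"salt",tm(sb,a,175,260,208,356),"pepper",tm(sb,a,190,230,222,318),"bell",tm(sb,a,376,298,422,340),"cup",tm(sb,a,402,238,438,272))
print("screw vs locked view",tm(sb,cv2.imread("pics/s10.png"),268,222,300,250,6))
print("handle top px pred",proj("side",[[.532,.362,.192],[.532,.362,.1]]))
E
```

```text
clock: 28.0
position: [0.5312, 0.3618, 0.1646]
ee_rot: [0.955, 0.296, 0.001, -0.0]
ft_force: [0.6, -0.1, -0.3]
grip_width: 1.002
clock: 29.0
position: [0.4695, 0.3193, 0.3156]
ee_rot: [0.955, 0.296, 0.002, -0.0]
ft_force: [0.2, -0.6, -0.5]
grip_width: 1.001
[0.4695 0.3193 0.3156]
side [('driver', [([260.0, 347.0, 333.0, 424.0], 0.88), ([309.0, 320.0, 372.0, 397.0], 0.68), ([230.0, 261.0, 253.0, 322.0], 0.57)]), ('small_driver', [([256.0, 250.0, 282.0, 293.0], 0.65)]), ('cover', [([258.0, 221.0, 323.0, 268.0], 0.8), ([231.0, 260.0, 252.0, 324.0], 0.18)]), ('service_bell', [([381.0, 300.0, 418.0, 338.0], 0.96)]), ('salt_mill', [([175.0, 259.0, 212.0, 354.0], 0.71)]), ('pepper_mill', [([192.0, 233.0, 228.0, 322.0], 0.59)]), ('cup', [([403.0, 237.0, 434.0, 271.0], 0.98)])]
wrist [([208.0, 144.0, 324.0, 249.0], 0.98), ([297.0, 108.0, 341.0, 154.0], 0.96), ([262.0, 211.0, 366.0, 318.0], 0.65)]
driver shift vs start (3, 0, 0.93) small (0, 0, 0.81) salt (0, 0, 1.0) pepper (0, 0, 1.0) bell (0, 0, 1.0) cup (0, -1, 0.54)
screw vs locked view (0, 0, 1.0)
handle top px pred [[237.5216 262.375 ]
 [241.8142 318.2282]]
```

Side-view checks: the driver is upright and seated at (241,292), bystanders show 0–1 px shift, and the screw patch is identical to the locked view. Handing in.

```bash
python3 -c "
from workcell import manip
print(manip.hand_in())"
```

```text
the job is handed in; nothing more can be done
None
```

The cover is shut, its screw is locked, the flat-blade screwdriver is back upright in the stand's left hole, and I handed the job in at about 29 s (no verdict is reported).

**Cover:** I pushed it shut with the closed fingertips, and the wrist picture afterwards showed it lying flat on the panel.

**Screw:** I pressed it fully in with the driver and turned it clockwise until it met the end stop. On withdrawal the slot stood about 85° round with the head sprung back out. The last side picture of the screw matched that locked view exactly.

**Final checks:**
- **Driver:** in the side picture its top and height are as at the start, with a 3 px sideways shift.
- **Bystanders:** the mills, bell and small driver showed no shift. The cup showed 1 px, but on a weak match (0.54).
- **Robot:** the gripper is open and clear of everything.

**What went wrong or disagreed:**
- Bottoming the screw briefly loaded the wrist to about 54 N, within its 120 N limit.
- My first try at putting the driver back hit the stand's board at about 51 N, because I had corrected from a pose that had not settled. That tilted the driver slightly in the grip. I re-measured the hole and the second try went in cleanly.
- The wrist and side cameras disagreed by several mm about where the blade tip sat in the grip.
- The pink and purple look-alike drivers fell over early on, before I went near them, and were left lying on the table.
- My picture allowance was used up before the second try, so the re-insertion and final checks were made by calculation, not by eye.

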